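# Tag a bench solvent valve, seat it, and open it two turns

### The arm

A 6-joint arm with a two-finger parallel gripper is mounted at the origin on the work surface. World frame = base frame: x ahead of the robot, y to its left, z up, the work surface at z = 0. Lengths are in m, angles in rad, forces in N, time in s.
With the tool pointing down it reaches from about 0.375 to 0.975 m from the base axis. Payload 3.8 kg.
Tool frame: the origin (TCP) lies midway between the tips of the shut fingers; the grasp point (between the pads) lies 19 mm behind it; x points along the fingers, z is the direction in which the jaws open and shut, and the axes are right-handed (so a half turn about x gives the same grasp; the last joint's range is limited). The gripper opens to 88 mm and grips with 3 to 60 N. Pads are 18 mm wide; open, the fingers measure 123 mm over their backs; the gripper's body (75 mm by 187 mm) begins 45 mm behind the grasp point.
Start: joints at [1.095, 0.264, 1.604, -0, 1.274, -0.037], TCP at [0.287, 0.611, 0.239] pointing down, gripper open.
Joint ranges: [-2.63, 2.63], [-0.94, 2.18], [0.31, 2.57], [-1.31, 4.45], [0, 2.66], [-2.55, 2.55]. Speed limits (rad/s): [2.57, 2.57, 3.14, 3.14, 3.14, 3.14].

### API

Orientations are given as a unit quaternion [x, y, z, w].
In Python, from plant import ctrl gives the robot as it stands. The module is installed in compiled form; this text tells all that it offers.
- The arm moves only by the tool carry_out, never from a script. Its argument "increments" is a list of rows, each a list of 6 numbers: the shift along the tool's x, y, z in m, then the turn, a rotation vector about the tool's x, y, z in degrees. A call has 1 to 5 rows; each row shifts and turns the commanded pose from where the row before left it, along the tool's axes as they then stand; what a row does not reach is not made up. A row lasts 1/12 s, in which the tool goes at most 41.7 mm and 7.16 degrees, less where a joint would pass 70% of its speed; a pose out of reach is approached as far as the arm can. A call with a gripper value outside its range is refused whole. "grip" is the finger opening in m, from 0 to 0.0881, set as the call begins (left out, the last holds). The fingers move at their own pace and stop on an object; the grip force is fixed at half the most. Time passes only in rows, so rows that do not move let the fingers close. It gives the time, the measured TCP pose, the force and the opening at its end, in the units of the state.
- ctrl.read_state(): the state, without advancing time (a new reading comes with each control period).
- ctrl.snapshot(name): name is "scene" or "top" or "wrist"; returns the picture (384x512x3 uint8, red, green, blue); there is no depth.
- ctrl.calibration(name): a dict with "camera_matrix" (3x3 intrinsics, pixels), "eye" and "rotation" of the camera in the world. Camera axes: x right, y up, looking along -z (the intrinsics and any distortion apply to the point x, -y, -z); pixel columns grow to the right and rows downward; lengths in m; the calibration is good to about 2 mm. A picture is of the moment at which its call begins: read the wrist's pose just before it. calibration takes no time and is no camera call; for the wrist camera it gives the pose at the moment of the call.
- ctrl.job_done(): hands the job in, once; it reports no verdict.
The state is a dict: "time_s": time; "qpos": joint angles; "dq": joint speeds; "joint_efforts": joint torques, N m; "ee_pos": TCP position; "tcp_rot": TCP orientation; "wrist_force": force on the tool from outside, world axes, zero at the start; "torque": the same for the moment, N m; "finger_gap": finger opening in m.
Only numpy, scipy, OpenCV 4.12 (cv2) and the standard library are available. Lean on these libraries where they do the work, as an engineer would, in place of code of your own. Each camera call takes 0.05 s, during which the arm holds its last target. There are 200 camera calls.

### The job

Put the solvent valve into service: first squeeze the sprung tag clip off its storage stand and clip it over the top edge of the upright plate beside the valve, so that it stays there when let go. Then, by the handle on its wheel, turn the valve clockwise until it is closed against its stop, and back it off (anticlockwise) exactly two full turns from there. Finish while still gripping the wheel's handle, and leave the bottle, the jar and the wrench undisturbed.

Things in the scene. Friction and masses are not known exactly. Their poses are not given: they have to be found in the camera images.
- clip: Sprung steel clip like a big clothes peg, 65 g, 24 mm wide in y. Origin: middle of its mouth at the jaws' lower end; x across the mouth, z up to the levers. It takes an edge up to 30 mm deep. A white tag (44 mm wide) hangs 12 mm out on its -x side, to 31 mm below the origin. At the start it is clipped upright on the stand's plate, x across the plate, origin 15 mm below the edge.
- clip_grip (a point): Point midway between the clip's two rubber-faced levers, 63 mm above its origin; the levers' tops are 80 mm above it. Squeeze them here along the clip's x: 35 mm apart over the outside at rest, about 22 mm fully squeezed (about 10 N; an inner stop then takes a firmer grip of, say, 20 N). The mouth is then about 20 mm wide; let go, it springs shut.
- stand_edge (a point): Middle of the top edge of the storage stand's upright steel plate (5 mm thick along x, 90 mm wide along y, edge 90 mm above the bench), on a fixed foot 90 by 120 mm, 12 mm high. The stand's y runs along the edge.
- plate_edge (a point): Middle of the top edge of the upright steel plate beside the valve, where the clip belongs: 5 mm thick along x, 90 mm wide along y, edge 90 mm above the bench. Its y runs along the edge, away from the valve, whose axis is 165 mm to -y. Plate and valve are fixed on one base (120 by 300 mm, 14 mm high).
- wheel_centre (a point): Centre of the light metal valve wheel, on its upright axis, 97 mm above the bench, at mid-height of the rim (rim radius 50 mm to the middle of the 11 mm thick rim, three spokes).
- wheel (a joint): Angle of the valve wheel in rad: 0 is closed against the stop (it goes no further), growing anticlockwise seen from above as the valve opens, up to 18.8 (three turns, the other stop). It starts between about 0.2 and 0.7 turn open. Turning it takes about 2 to 3 N at the handle; it stays where it is left.
- handle: Upright grey cylindrical handle on the wheel's rim, 50 mm from the wheel's axis, 22 mm in diameter, 50 mm tall; it spins freely about its own axis, so it can be gripped and carried round without turning the gripper. Origin: centre of its underside, 106 mm above the bench; z up. Its top is 156 mm above the bench. Grip it about 30 mm above its origin, or higher.
- amber_bottle: Bystander: amber bottle with an orange cap, 76 mm in diameter, 150 mm tall; origin at the centre of its underside.
- jar: Bystander: glass jar with a white cap, 60 mm in diameter, 90 mm tall; origin at the centre of its underside.
- wrench: Bystander: steel wrench lying flat on the bench; x along it.
Things that resemble listed ones, but are neither listed nor needed, are in the scene too. What is shaped like the clip but brown is not meant.

How it is judged:
By the outcome, as a careful person would: the job done as asked, in the order asked, and still so for the second after the job is handed in, while the arm keeps its last pose, push and grip.
It also fails if it takes over 67 s, if anything falls off the work surface, if the arm or the gripper's body presses on something with over 40 N, if the wrist force passes 120 N, or if a joint passes its speed limit or range.

## Working session

There is one attempt and no reset: what is moved stays moved. The work goes in short steps, Python scripts to look and compute and a tool call to move; the robot and the scene stay as the last step left them, time stands still between calls to the robot, and variables do not carry over. Pictures are saved under pics/ and viewed, about 8 in all and at most 12, crops included, and the job is handed in when it is done.

Besides the shell and the picture viewer there is one more tool, called after "Call:" as name(argument=value, ...) on one line, values as JSON. carry_out: Moves the arm, as the interface text tells. Its arguments: {"type":"object","properties":{"increments":{"type":"array","items":{"type":"array","items":{"type":"number"}}},"grip":{"type":"number"}},"required":["increments"]}

```bash
mkdir -p pics; cat > h.py <<'E'
import numpy as np, cv2
from plant import ctrl
from scipy.spatial.transform import Rotation as R
def snap(n,f=None):
    c=ctrl.calibration(n); im=ctrl.snapshot(n)
    if f: cv2.imwrite('pics/'+f+'.png',cv2.cvtColor(im,cv2.COLOR_RGB2BGR)); np.save('pics/'+f+'.npy',im); np.savez('pics/'+f+'_c.npz',**{k:np.array(v) for k,v in c.items()})
    return im,c
def load(f):
    return np.load('pics/'+f+'.npy'),dict(np.load('pics/'+f+'_c.npz',allow_pickle=True))
def ray(c,uv):
    K=np.array(c['camera_matrix']); d=np.linalg.solve(K,[uv[0],uv[1],1]); d=np.array([d[0],-d[1],-d[2]])
    return np.array(c['eye']),np.array(c['rotation'])@d
def onz(c,uv,z):
    e,d=ray(c,uv); return e+d*(z-e[2])/d[2]
def proj(c,p):
    q=np.array(c['rotation']).T@(np.array(p)-np.array(c['eye'])); v=np.array(c['camera_matrix'])@[q[0],-q[1],-q[2]]; return v[:2]/v[2]
def two(c1,u1,c2,u2):
    e1,d1=ray(c1,u1);e2,d2=ray(c2,u2); s=np.linalg.lstsq(np.c_[d1,-d2],e2-e1,rcond=None)[0]
    a=e1+s[0]*d1;b=e2+s[1]*d2; return (a+b)/2,np.linalg.norm(a-b)
E
python3 - <<'E'
from h import *
s=ctrl.read_state(); print(s)
for n in('scene','top'):
    im,c=snap(n,n+'0'); print(n,c)
a=[cv2.imread(f'pics/{n}0.png') for n in('scene','top')]
E
```

```text
{'time_s': 0.0, 'qpos': array([ 1.09513053e+00,  2.64740845e-01,  1.60534632e+00,  1.71272755e-05,
        1.27370755e+00, -3.68969911e-02]), 'dq': array([-0.00076667,  0.00052938,  0.00049061, -0.00165179,  0.00049206,
        0.00098335]), 'joint_efforts': array([-4.28813883e-04, -5.02132988e+01, -3.56872201e+01,  7.28322496e-02,
        2.97672220e-02, -1.75746150e-04]), 'ee_pos': array([0.28642992, 0.61043844, 0.23741125]), 'tcp_rot': array([-0.37958765,  0.59750581,  0.37881167,  0.5961558 ]), 'wrist_force': array([0.12286073, 0.15067295, 0.04574892]), 'torque': array([-0.03993774,  0.00870523, -0.02764023]), 'finger_gap': 0.08797663770547237}
scene {'camera_matrix': array([[388.3897439 ,   0.        , 257.3598019 ],
       [  0.        , 388.3897439 , 193.35168058],
       [  0.        ,   0.        ,   1.        ]]), 'eye': array([ 1.41214246, -0.40325842,  0.77594381]), 'rotation': array([0.38693876, 0.23073651, 0.44604725, 0.77335691])}
top {'camera_matrix': array([[389.26569673,   0.        , 251.79212765],
       [  0.        , 389.26569673, 191.83113711],
       [  0.        ,   0.        ,   1.        ]]), 'eye': array([0.48535874, 0.02900068, 1.04745939]), 'rotation': array([ 0.04213289, -0.05135459, -0.70542999,  0.70566001])}
```

View pics/scene0.png

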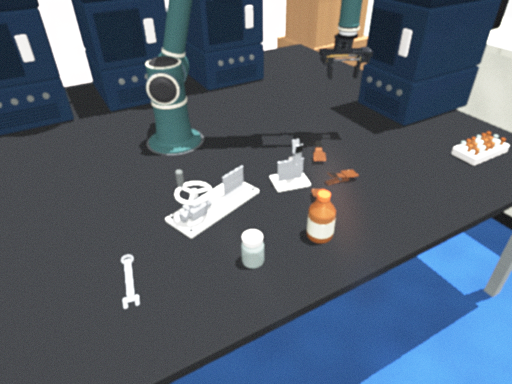

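View pics/top0.png

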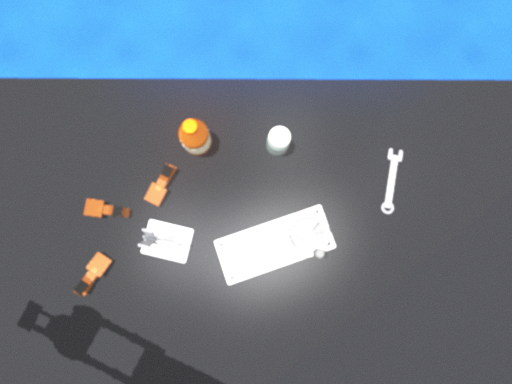

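The scene picture shows the stand with the steel clip at about (296,150), and brown look-alikes at (319,155), (345,177) and (316,192). The valve base is at (215,205) with the handle at (179,176). In the top picture the stand is at (167,241) with the clip at (150,238), the base centre is at (275,245), and the handle is at (319,253). I choose the grey clip on the stand.

```bash
sed -i "s/np.array(c\['rotation'\])/R.from_quat(c['rotation']).as_matrix()/g" h.py
python3 - <<'E'
from h import *
a,ca=load('scene0'); b,cb=load('top0')
print('stand',two(ca,(291,180),cb,(167,241)), onz(cb,(167,241),.012))
print('handle',two(ca,(179,171),cb,(319,253)), onz(cb,(319,253),.156), onz(ca,(179,171),.156))
# base contours
g=cv2.cvtColor(b,cv2.COLOR_RGB2HSV)
m=((g[...,2]>110)&(g[...,1]<60)).astype(np.uint8)
for k in cv2.findContours(m,0,2)[0]:
    if cv2.contourArea(k)>150:
        r=cv2.minAreaRect(k); bx=cv2.boxPoints(r); P=np.array([onz(cb,q,.012)[:2] for q in bx]); print(r[0],P.mean(0).round(3),P.round(3).tolist(), np.linalg.norm(P[0]-P[1]).round(3),np.linalg.norm(P[2]-P[1]).round(3))
w,cw=snap('wrist','wrist0'); print(cw, ctrl.read_state()['ee_pos'])
def up(im,x0,y0,w,h,s): return cv2.resize(im[y0:y0+h,x0:x0+w],None,fx=s,fy=s,interpolation=2)
o=np.hstack([up(a,250,120,130,120,3),up(b,130,200,120,120,3)]); cv2.imwrite('pics/crop1.png',o[...,::-1])
E
```

```text
stand (array([0.49372608, 0.2424032 , 0.00643864]), np.float64(0.005732559941088735)) [0.49235681 0.2386855  0.012     ]
handle (array([ 0.46415966, -0.13546305,  0.15407668]), np.float64(9.81905410205397e-05)) [ 0.46422378 -0.13506276  0.156     ] [ 0.46706017 -0.13633215  0.156     ]
(391.15997314453125, 180.8800048828125) [ 0.655 -0.362] [[0.566, -0.322], [0.75, -0.356], [0.743, -0.403], [0.56, -0.367]] 0.187 0.047
(284.8379211425781, 201.79107666015625) [ 0.61  -0.075] [[0.285, 0.336], [0.937, 0.36], [0.938, -0.522], [0.28, -0.476]] 0.652 0.882
{'camera_matrix': array([[301.21933055,   0.        , 255.67483263],
       [  0.        , 301.21933055, 188.96799248],
       [  0.        ,   0.        ,   1.        ]]), 'eye': array([0.2088594 , 0.64607882, 0.38356692]), 'rotation': array([-0.13809677, -0.08698811,  0.52895054,  0.83281071])} [0.28653442 0.61054434 0.23766453]
```

View pics/crop1.png

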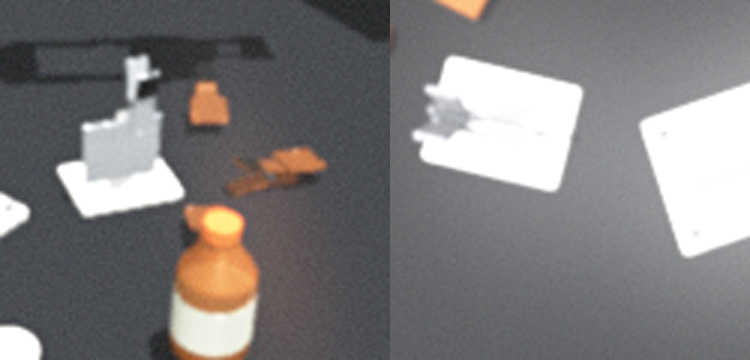

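The crop shows the steel clip standing on the +y end of the stand's plate, with no brown on it. The foot is clearly outlined. Next I fit the foot and base rectangles.

```bash
python3 - <<'E'
from h import *
b,cb=load('top0'); a,ca=load('scene0')
g=cv2.cvtColor(b,cv2.COLOR_RGB2HSV)
for T in (160,185):
  m=((g[...,2]>T)&(g[...,1]<50)).astype(np.uint8)
  for k in cv2.findContours(m,0,2)[0]:
    if cv2.contourArea(k)>800:
        z=.014 if cv2.contourArea(k)>4500 else .012
        P=np.array([onz(cb,q,z)[:2] for q in k[:,0]]).astype(np.float32)*1000
        r=cv2.minAreaRect(P); print(T,r)
def up(im,x0,y0,w,h,s): return cv2.resize(im[y0:y0+h,x0:x0+w],None,fx=s,fy=s,interpolation=2)
for p in [(.47,-.1,.3)]: print(proj(ca,p))
E
```

```text
160 ((494.40350341796875, 244.01654052734375), (138.06173706054688, 97.4515380859375), 76.83612060546875)
160 ((477.742919921875, -46.93418884277344), (146.755126953125, 307.92620849609375), 19.132362365722656)
185 ((494.4393310546875, 243.70191955566406), (134.8452606201172, 96.05521392822266), 76.96134948730469)
185 ((481.5733642578125, -45.77091979980469), (135.008544921875, 306.4515380859375), 18.38607406616211)
[185.03733944 123.68336953]
```

```bash
cat >> h.py <<'E'
def inc(p,zdir=None):
    """remaining shift in tool axes (mm) and turn about tool x (deg) to bring tool z to zdir (pointing down)"""
    s=ctrl.read_state(); r=R.from_quat(s['tcp_rot']); T=r.as_matrix()
    print('pos',s['ee_pos'].round(4),'t',round(s['time_s'],2),'gap',round(s['finger_gap'],4),'F',s['wrist_force'].round(1),'shift mm',(T.T@(np.array(p)-s['ee_pos'])*1000).round(1))
    print('tool x',T[:,0].round(3),'y',T[:,1].round(3),'z',T[:,2].round(3))
    if zdir is not None:
        z=np.array([np.cos(np.radians(zdir)),np.sin(np.radians(zdir)),0]); x=np.array([0,0,-1.])
        print('rotvec deg',np.degrees((r.inv()*R.from_matrix(np.c_[x,np.cross(z,x),z])).as_rotvec()).round(2))
E
python3 - <<'E'
from h import *
inc((.48,.16,.28),-13); inc((.48,.16,.28),167)
s=ctrl.read_state();c=ctrl.calibration('wrist');T=R.from_quat(s['tcp_rot'])
print(T.inv().apply(c['eye']-s['ee_pos']),(T.inv()*R.from_quat(c['rotation'])).as_matrix().round(3))
print(s['qpos'])
E
```

```text
pos [0.2865 0.6105 0.2377] t 0.15 gap 0.0883 F [-0.1  0.1 -0.1] shift mm [ -41.8 -366.5 -325.8]
tool x [-0.001 -0.002 -1.   ] y [-0.905  0.425  0.   ] z [ 0.425  0.905 -0.002]
rotvec deg [ 7.786e+01 -9.000e-02  7.000e-02]
pos [0.2865 0.6105 0.2377] t 0.15 gap 0.0883 F [-0.1  0.1 -0.1] shift mm [ -41.8 -366.5 -325.8]
tool x [-0.001 -0.002 -1.   ] y [-0.905  0.425  0.   ] z [ 0.425  0.905 -0.002]
rotvec deg [-1.0214e+02 -7.0000e-02 -9.0000e-02]
[-0.14605441  0.08541434 -0.00103936] [[-0.001  0.322 -0.947]
 [-0.001  0.947  0.322]
 [ 1.     0.001 -0.001]]
[ 1.09509688e+00  2.64591955e-01  1.60506311e+00 -4.96438248e-05
  1.27372212e+00 -3.69272386e-02]
```

Call:
carry_out(increments=[[-0.003,-0.036,-0.0285,0,0,0],[-0.003,-0.03,-0.024,0,0,0],[-0.003,-0.03,-0.024,0,0,0],[-0.003,-0.03,-0.024,0,0,0],[-0.003,-0.03,-0.024,0,0,0]])

```text
time_s: 0.57
ee_pos: [0.3733, 0.4342, 0.2531]
tcp_rot: [-0.379, 0.597, 0.379, 0.596]
wrist_force: [0.3, 0.5, 0.4]
finger_gap: 0.0881
```

Call:
carry_out(increments=[[-0.003,-0.03,-0.024,0,0,0],[-0.003,-0.03,-0.024,0,0,0],[-0.003,-0.03,-0.024,0,0,0],[-0.003,-0.03,-0.024,0,0,0],[-0.003,-0.03,-0.024,0,0,0]])

```text
time_s: 0.98
ee_pos: [0.4582, 0.2617, 0.2684]
tcp_rot: [-0.379, 0.597, 0.379, 0.597]
wrist_force: [0.2, 0.9, -0.1]
finger_gap: 0.0885
```

Call:
carry_out(increments=[[-0.003,-0.03,-0.024,7.1,0,0],[0,0,0,7.1,0,0],[0,0,0,7.1,0,0],[0,0,0,7.1,0,0],[0,0,0,7.1,0,0]])

```text
time_s: 1.4
ee_pos: [0.475, 0.2284, 0.2711]
tcp_rot: [-0.177, 0.685, 0.177, 0.684]
wrist_force: [-1.0, 0.7, -0.5]
finger_gap: 0.0882
```

Call:
carry_out(increments=[[0,0,0,7.1,0,0],[0,0,0,7.1,0,0],[0,0,0,7.1,0,0],[0,0,0,7.1,0,0],[0,0,0,7.1,0,0]])

```text
time_s: 1.82
ee_pos: [0.4747, 0.229, 0.271]
tcp_rot: [0.04, 0.706, -0.04, 0.706]
wrist_force: [0.1, 0.2, -0.5]
finger_gap: 0.0884
```

Call:
carry_out(increments=[[0,0,0,7.0,0,0],[0,0,0,0,0,0],[0,0,0,0,0,0]])

```text
time_s: 2.07
ee_pos: [0.4747, 0.229, 0.2711]
tcp_rot: [0.08, 0.703, -0.08, 0.702]
wrist_force: [0.2, -0.8, -0.5]
finger_gap: 0.0884
```

```bash
python3 - <<'E'
from h import *
inc((.48,.2,.27),-13); w,c=snap('wrist','w1')
E
```

```text
pos [0.4747 0.229  0.2711] t 2.07 gap 0.0884 F [ 0.2 -0.8 -0.5] shift mm [  1.1 -27.1  11.6]
tool x [-0.001 -0.    -1.   ] y [ 0.224  0.975 -0.   ] z [ 0.975 -0.224 -0.   ]
rotvec deg [ 0.06 -0.03  0.02]
```

View pics/w1.png

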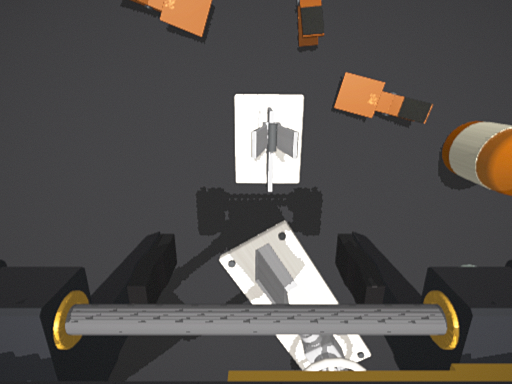

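The wrist picture shows the stand foot at columns 235–303, rows 95–184. Its plate is at column 269, with the clip on it around (275,142). The valve base begins at (285,222). I zoom in on the clip.

```bash
python3 - <<'E'
from h import *
w,c=load('w1')
o1=cv2.resize(w[85:195,225:315],None,fx=5,fy=5,interpolation=2)[:,:,::-1].astype(float)
o1=255*(o1/255)**1.8
a=np.load('pics/scene0.npy')[130:200,260:330]; o2=cv2.resize(a,None,fx=5,fy=5,interpolation=2)[:,:,::-1]
o=np.zeros((550,800,3),np.uint8); o[:550,:450]=o1; o[:350,450:800]=o2; cv2.imwrite('pics/crop2.png',o)
g=cv2.cvtColor(w,cv2.COLOR_RGB2GRAY); m=(g>190).astype(np.uint8); m[200:]=0
k=max(cv2.findContours(m,0,2)[0],key=cv2.contourArea)
P=np.array([onz(c,q,.012)[:2] for q in k[:,0]]).astype(np.float32)*1000; print(cv2.minAreaRect(P), cv2.boxPoints(cv2.minAreaRect(P)))
print([ (q,onz(c,q,.09).round(4)) for q in [(269,100),(269,190)]])
E
```

```text
((491.0890197753906, 234.12451171875), (131.83615112304688, 89.52198791503906), 76.63218688964844) [[432.3004  180.34122]
 [519.3969  159.64362]
 [549.8776  287.9078 ]
 [462.78113 308.6054 ]]
[((269, 100), array([0.5025, 0.2947, 0.09  ])), ((269, 190), array([0.4816, 0.1977, 0.09  ]))]
```

View pics/crop2.png

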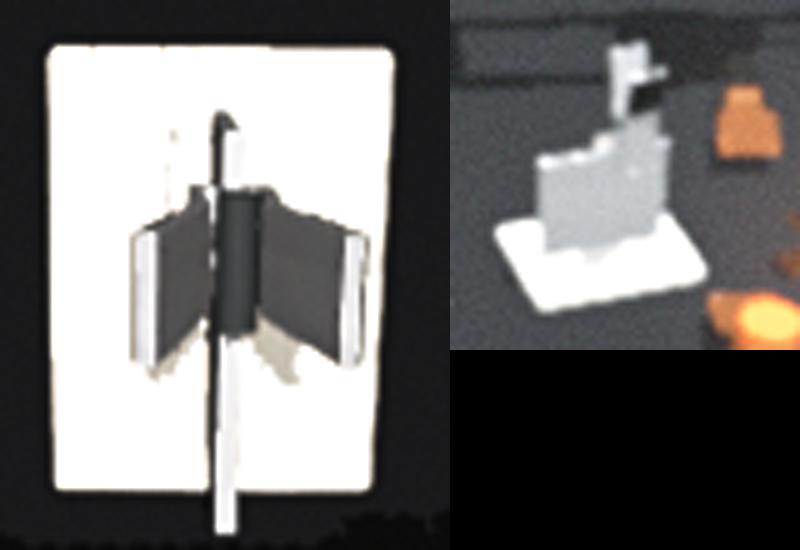

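The crop shows the steel lever tops spanning columns 251.4–298.2 and rows 131.4–158. The plate edge is at columns 268–272, and a sliver of the tag is on the left.

```bash
python3 - <<'E'
from h import *
w,c=load('w1')
f=lambda x,y:(225+x/5-.4,85+y/5-.4)
L=[onz(c,f(132,y),.155) for y in(232,362)]; Rr=[onz(c,f(366,y),.155) for y in(235,366)]
print(np.round(L+Rr,4)); print(np.linalg.norm(L[0]-Rr[0]),np.linalg.norm(L[0]-L[1])); G=np.mean(L+Rr,0); print(G)
e=[onz(c,f(226,y),.09) for y in (340,534)]; print(np.round(e,4), np.degrees(np.arctan2(*(e[0]-e[1])[[1,0]])))
d=(e[0]-e[1])/np.linalg.norm(e[0]-e[1]); mid=e[1]+.045*d; print('stand mid',mid,'lever along edge',(G-mid)@d,'across',np.cross((G-mid)[:2],d[:2]))
# target plate
wv=w.copy(); 
inc(np.r_[G[:2],.119],-13)
# plate_edge crop
cv2.imwrite('pics/crop3.png',np.hstack([cv2.resize(w[210:384,200:380],None,fx=3,fy=3,interpolation=2)])[:,:,::-1])
E
```

```text
[[0.4799 0.2762 0.155 ]
 [0.4747 0.254  0.155 ]
 [0.5192 0.2667 0.155 ]
 [0.515  0.244  0.155 ]]
0.040402801946742804 0.02286791067188815
[0.4971967  0.26021952 0.155     ]
[[0.4917 0.2401 0.09  ]
 [0.4822 0.1958 0.09  ]] 77.89131302315128
stand mid [0.49162331 0.23982382 0.09      ] lever along edge 0.02111103777620227 across 0.0011710471767618427
pos [0.4748 0.2291 0.2712] t 2.12 gap 0.0879 F [-0.2  0.1 -0.4] shift mm [152.2  35.4  14.9]
tool x [-0. -0. -1.] y [ 0.224  0.975 -0.   ] z [ 0.975 -0.224 -0.   ]
rotvec deg [ 0.05 -0.02  0.01]<stdin>:7: DeprecationWarning: Arrays of 2-dimensional vectors are deprecated. Use arrays of 3-dimensional vectors instead. (deprecated in NumPy 2.0)
```

Call:
carry_out(increments=[[0.03,0.012,0.005,0,0,0],[0.03,0.012,0.005,0,0,0],[0.03,0.0115,0.005,0,0,0],[0.03,0,0,0,0,0],[0.02,0,0,0,0,0]])

```text
time_s: 2.53
ee_pos: [0.4964, 0.26, 0.1282]
tcp_rot: [0.079, 0.704, -0.08, 0.702]
wrist_force: [-0.5, -1.7, -1.3]
finger_gap: 0.0882
```

Call:
carry_out(increments=[[0.012,0,0,0,0,0],[0,0,0,0,0,0],[0,0,0,0,0,0]])

```text
time_s: 2.78
ee_pos: [0.4975, 0.2602, 0.1193]
tcp_rot: [0.08, 0.703, -0.081, 0.702]
wrist_force: [-0.1, 0.6, 0.8]
finger_gap: 0.0884
```

```bash
python3 - <<'E'
from h import *
inc((.497,.260,.119),-12.7); w,c=snap('wrist','w2')
o=np.hstack([cv2.resize(w[100:384,100:420],(426,379),interpolation=2),cv2.imread('pics/crop3.png')[...,::-1][:379,:370][:,:,:]]); cv2.imwrite('pics/v6.png',o[...,::-1]); print(o.shape)
E
```

```text
pos [0.4975 0.2602 0.1193] t 2.78 gap 0.0884 F [-0.1  0.6  0.8] shift mm [ 0.3 -0.3 -0.4]
tool x [-0.001 -0.    -1.   ] y [ 0.226  0.974 -0.001] z [ 0.974 -0.226 -0.001]
rotvec deg [-0.38 -0.04  0.03]
(379, 796, 3)
```

View pics/v6.png

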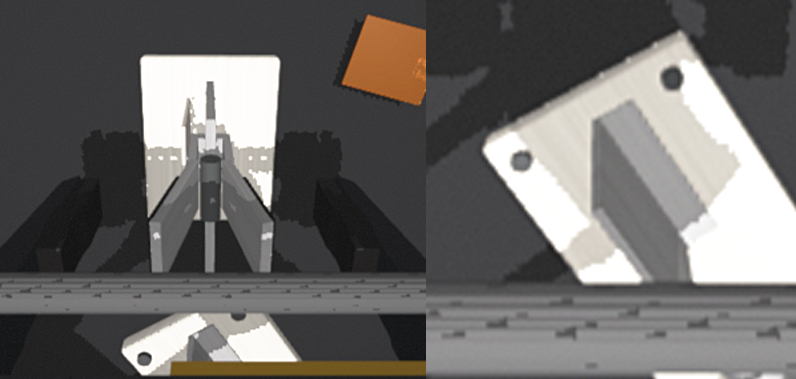

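The levers sit midway between the open fingers, with the tag on the -x (left) side. Next I squeeze.

Call:
carry_out(increments=[[0,0,0,0,0,0],[0,0,0,0,0,0],[0,0,0,0,0,0],[0,0,0,0,0,0],[0,0,0,0,0,0]], grip=0.0)

```text
time_s: 3.25
ee_pos: [0.498, 0.2604, 0.1201]
tcp_rot: [0.081, 0.702, -0.081, 0.703]
wrist_force: [0.1, 0.5, -0.2]
finger_gap: 0.0569
```

Call:
carry_out(increments=[[0,0,0,0,0,0],[0,0,0,0,0,0],[0,0,0,0,0,0],[0,0,0,0,0,0],[0,0,0,0,0,0]])

```text
time_s: 3.67
ee_pos: [0.4974, 0.2602, 0.1192]
tcp_rot: [0.081, 0.703, -0.081, 0.702]
wrist_force: [-0.7, 0.9, 0.2]
finger_gap: 0.0238
```

Call:
carry_out(increments=[[0,0,0,0,0,0],[0,0,0,0,0,0],[0,0,0,0,0,0],[-0.01,0,0,0,0,0],[-0.02,0,0,0,0,0]])

```text
time_s: 4.08
ee_pos: [0.4955, 0.2593, 0.1473]
tcp_rot: [0.08, 0.704, -0.082, 0.701]
wrist_force: [-0.2, -0.6, -0.8]
finger_gap: 0.0219
```

Call:
carry_out(increments=[[-0.03,0,0,0,0,0],[-0.03,0,0,0,0,0],[-0.03,0,0,0,0,0],[-0.03,0,0,0,0,0],[0,0,0,0,0,0]])

```text
time_s: 4.5
ee_pos: [0.5011, 0.262, 0.2782]
tcp_rot: [0.083, 0.698, -0.078, 0.706]
wrist_force: [0.4, 0.9, 0.5]
finger_gap: 0.0219
```

```bash
python3 - <<'E'
from h import *
b,cb=load('top0')
# base in top0: fit from corners by eye: (214,243),(321,206),(335,244),(228,283)
for q in [(214,243),(321,206),(335,244),(228,283)]: print(onz(cb,q,.014).round(3))
w,c=load('w1')
for q in [(286,220.7),(219.3,260)]: print(onz(c,q,.014).round(4))
inc((.49,-.09,.27),18.4)
E
```

```text
[0.487 0.115 0.014]
[ 0.585 -0.169  0.014]
[ 0.484 -0.204  0.014]
[0.384 0.077 0.014]
[0.4935 0.1193 0.014 ]
[0.3808 0.0774 0.014 ]
pos [0.5011 0.262  0.2782] t 4.5 gap 0.0219 F [0.4 0.9 0.5] shift mm [   6.1 -345.3   69.1]
tool x [ 0.012  0.006 -1.   ] y [0.227 0.974 0.008] z [ 0.974 -0.227  0.01 ]
rotvec deg [-31.54   0.71  -0.3 ]
```

Call:
carry_out(increments=[[0,-0.035,0.0077,0,0,0],[0,-0.035,0.0077,0,0,0],[0,-0.035,0.0077,0,0,0],[0,-0.035,0.0077,0,0,0],[0,-0.035,0.0077,0,0,0]])

```text
time_s: 4.92
ee_pos: [0.4948, 0.0797, 0.2694]
tcp_rot: [0.081, 0.702, -0.081, 0.703]
wrist_force: [0.4, -1.3, -0.1]
finger_gap: 0.022
```

Call:
carry_out(increments=[[0,-0.035,0.0077,0,0,0],[0,-0.035,0.0077,0,0,0],[0,-0.035,0.0077,0,0,0],[0,-0.035,0.0077,-6.6,0,0],[0,0,0,-6.6,0,0]])

```text
time_s: 5.33
ee_pos: [0.493, -0.0669, 0.2694]
tcp_rot: [-0.001, 0.707, -0.001, 0.707]
wrist_force: [0.4, -0.1, -0.5]
finger_gap: 0.0215
```

Call:
carry_out(increments=[[0,0,0,-6.6,0,0],[0,0,0,-6.6,0,0],[0,0,0,-6.6,0,0],[0,0,0,0,0,0],[0,0,0,0,0,0]])

```text
time_s: 5.75
ee_pos: [0.4933, -0.0615, 0.2693]
tcp_rot: [-0.12, 0.697, 0.12, 0.697]
wrist_force: [-0.0, 1.0, -0.3]
finger_gap: 0.0215
```

```bash
python3 - <<'E'
from h import *
inc((.497,-.06,.278),20.4); w,c=snap('wrist','w3')
cv2.imwrite('pics/v7.png',cv2.resize(w,(800,600),interpolation=2)[...,::-1])
E
```

```text
pos [ 0.4933 -0.0615  0.2693] t 5.75 gap 0.0215 F [-0.   1.  -0.3] shift mm [-8.7  0.2  4. ]
tool x [-0.  0. -1.] y [-0.334  0.942  0.   ] z [ 0.942  0.334 -0.   ]
rotvec deg [-0.86 -0.01 -0.01]
```

View pics/v7.png

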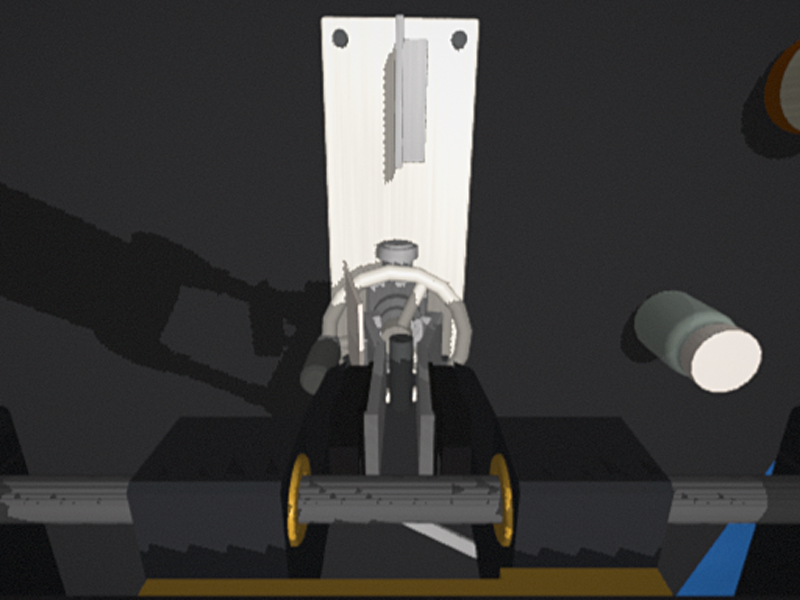

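The plate's top edge is the strip at columns 396–403, rows 15–168. The base is square to the view, the wheel rim is at about (398,320) and the handle top at about (318,378).

```bash
python3 - <<'E'
from h import *
w,c=load('w3'); s=.64
f=lambda x,y:((x+.5)*s-.5,(y+.5)*s-.5)
e=[onz(c,f(400,15),.09),onz(c,f(399.5,168),.09)]; d=e[0]-e[1]; L=np.linalg.norm(d); m=(e[0]+e[1])/2
print(np.round(e,4),'len',L,'yaw',np.degrees(np.arctan2(d[1],d[0]))-90,'mid',m)
C=[onz(c,f(322,18),.014),onz(c,f(479,18),.014)]; print(np.round(C,4),np.linalg.norm(C[0]-C[1]),np.degrees(np.arctan2(*(C[1]-C[0])[[1,0]])))
y=d/L; print('valve',m-.165*y)
b,cb=load('top0'); a,ca=load('scene0')
print('plate mid in top/scene', proj(cb,m), proj(ca,m))
# clip held: lever positions in the picture
print('TCP px',proj(c,ctrl.read_state()['ee_pos'])/s)
# rim outer edges at z .097: left 322?, right 471; top 265
for q in [(471,340),(400,262)]: print(onz(c,f(*q),.097).round(4))
inc(np.r_[m[:2],.19],19.6)
E
```

```text
[[ 0.4407  0.0829  0.09  ]
 [ 0.4704 -0.0019  0.09  ]] len 0.08983694224880477 yaw 19.30571045388909 mid [0.45552498 0.04047821 0.09      ]
[[0.3808 0.0768 0.014 ]
 [0.4918 0.1161 0.014 ]] 0.1178015401330683 19.513864318106926
valve [ 0.51007538 -0.11524351  0.09      ]
plate mid in top/scene [241.92986965 256.04022243] [232.34951605 171.12230156]
TCP px [404.26368258 388.68045792]
[ 0.5609 -0.0996  0.097 ]
[ 0.4917 -0.0611  0.097 ]
pos [ 0.4934 -0.0615  0.2694] t 5.8 gap 0.0219 F [-1.1 -0.7 -0.3] shift mm [ 79.4 108.7  -1.6]
tool x [-0.  0. -1.] y [-0.335  0.942  0.   ] z [ 0.942  0.335 -0.   ]
rotvec deg [-0.05 -0.   -0.  ]
```

Call:
carry_out(increments=[[0,0.027,0,0,0,0],[0.01,0.027,-0.001,0,0,0],[0.02,0.027,0,0,0,0],[0.03,0.0275,-0.001,0,0,0],[0,0,0,0,0,0]])

```text
time_s: 6.22
ee_pos: [0.4492, 0.0431, 0.2035]
tcp_rot: [-0.12, 0.7, 0.123, 0.693]
wrist_force: [-2.0, 0.8, -2.0]
finger_gap: 0.0219
```

```bash
python3 - <<'E'
from h import *
inc((.4555,.0405,.19),19.5); w,c=snap('wrist','w4'); a,ca=snap('scene','s4')
p=proj(ca,(.4555,.0405,.13)).astype(int); x0,y0=p-[40,50]
o=np.zeros((500,800,3),np.uint8); o[:400,:400]=cv2.resize(w[150:350,156:356],(400,400),interpolation=2); o[:500,400:]=cv2.resize(a[y0:y0+100,x0:x0+80],(400,500),interpolation=2); cv2.imwrite('pics/v8.png',o[...,::-1])
E
```

```text
pos [0.4492 0.0431 0.2035] t 6.22 gap 0.0219 F [-2.   0.8 -2. ] shift mm [13.4 -4.6  5.2]
tool x [-0.011  0.002 -1.   ] y [-0.338  0.941  0.005] z [ 0.941  0.338 -0.01 ]
rotvec deg [ 0.26 -0.56 -0.29]
```

View pics/v8.png

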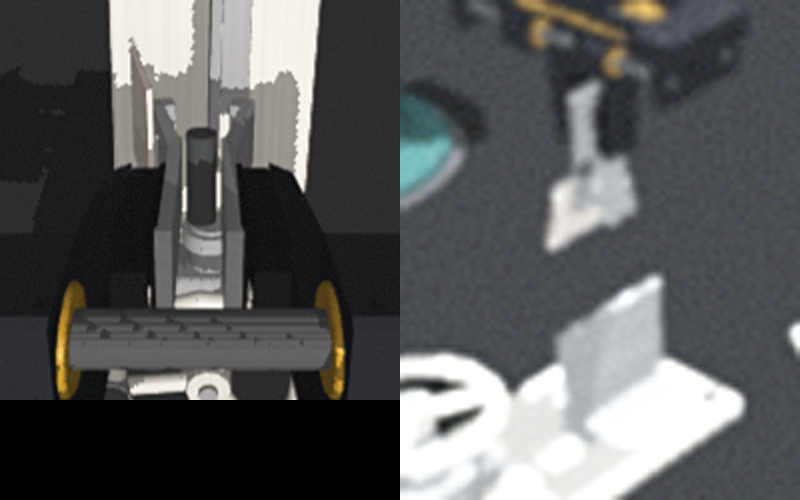

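The clip hangs upright above the plate. The plate edge shows about 5 mm to the right because the arm was still settling. I let it settle and then descend.

Call:
carry_out(increments=[[0,0,0,0,0,0],[0,0,0,0,0,0],[0,0,0,0,0,0]])

```text
time_s: 6.57
ee_pos: [0.4566, 0.0392, 0.2111]
tcp_rot: [-0.121, 0.696, 0.12, 0.698]
wrist_force: [-0.5, -0.6, -0.9]
finger_gap: 0.0216
```

```bash
python3 - <<'E'
from h import *
inc((.4555,.0405,.113),19.5)
E
```

```text
pos [0.4566 0.0392 0.2111] t 6.57 gap 0.0216 F [-0.5 -0.6 -0.9] shift mm [98.1  1.7 -0.9]
tool x [ 0.003 -0.    -1.   ] y [-0.336  0.942 -0.001] z [0.942 0.336 0.003]
rotvec deg [0.13 0.16 0.06]
```

Call:
carry_out(increments=[[0.02,0.001,-0.001,0,0,0],[0.025,0,0,0,0,0],[0.02,0,0,0,0,0],[0.015,0,0,0,0,0],[0,0,0,0,0,0]])

```text
time_s: 6.98
ee_pos: [0.452, 0.0397, 0.1269]
tcp_rot: [-0.12, 0.698, 0.121, 0.695]
wrist_force: [-0.5, 1.0, -0.5]
finger_gap: 0.0216
```

Call:
carry_out(increments=[[0.01,0,0,0,0,0],[0.007,0,0,0,0,0],[0,0,0,0,0,0],[0,0,0,0,0,0],[0,0,0,0,0,0]])

```text
time_s: 7.4
ee_pos: [0.4544, 0.0405, 0.1132]
tcp_rot: [-0.121, 0.696, 0.121, 0.697]
wrist_force: [-0.6, 0.8, -0.6]
finger_gap: 0.0213
```

```bash
python3 - <<'E'
from h import *
inc((.4555,.0405,.113),19.5); w,c=snap('wrist','w5'); a,ca=snap('scene','s5')
p=proj(ca,(.4555,.0405,.09)).astype(int); x0,y0=p-[40,50]
o=np.zeros((500,800,3),np.uint8); o[:400,:400]=cv2.resize(w[150:350,156:356],(400,400),interpolation=2); o[:500,400:]=cv2.resize(a[y0:y0+100,x0:x0+80],(400,500),interpolation=2); cv2.imwrite('pics/v9.png',o[...,::-1])
E
```

```text
pos [0.4544 0.0405 0.1132] t 7.4 gap 0.0213 F [-0.6  0.8 -0.6] shift mm [ 0.2 -0.4  1. ]
tool x [ 0.001  0.    -1.   ] y [-0.337  0.941 -0.   ] z [0.941 0.337 0.001]
rotvec deg [0.22 0.07 0.02]
```

View pics/v9.png

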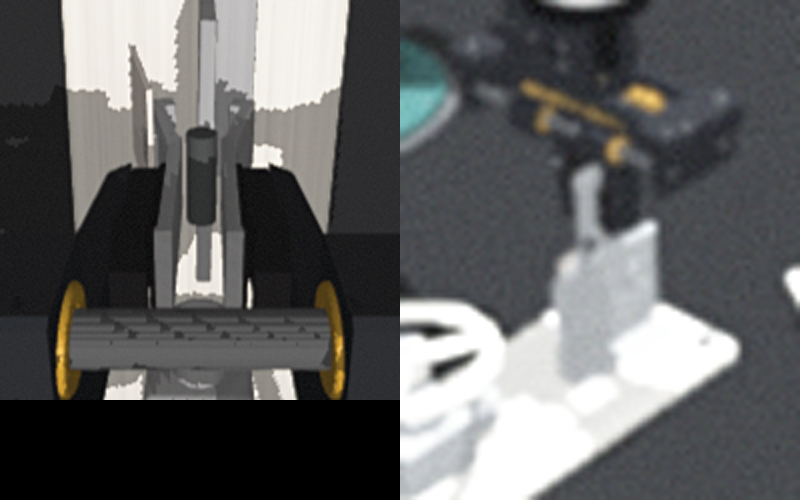

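The plate edge (column 207) lies between the jaws (165–240), and there was no contact force. I release the clip.

Call:
carry_out(increments=[[0,0,0,0,0,0],[0,0,0,0,0,0],[0,0,0,0,0,0],[0,0,0,0,0,0],[0,0,0,0,0,0]], grip=0.07)

```text
time_s: 7.92
ee_pos: [0.4538, 0.0406, 0.1126]
tcp_rot: [-0.121, 0.697, 0.121, 0.697]
wrist_force: [-0.0, -1.2, 0.5]
finger_gap: 0.0533
```

Call:
carry_out(increments=[[0,0,0,0,0,0],[0,0,0,0,0,0],[0,0,0,0,0,0],[-0.02,0,0,0,0,0],[-0.03,0,0,0,0,0]])

```text
time_s: 8.33
ee_pos: [0.4507, 0.0404, 0.1597]
tcp_rot: [-0.121, 0.699, 0.121, 0.694]
wrist_force: [0.7, -0.4, -0.0]
finger_gap: 0.0702
```

Call:
carry_out(increments=[[-0.035,0,0,0,0,0],[-0.035,0,0,0,0,0],[-0.02,0,0,0,0,0],[0,-0.03,0,0,0,0],[0,-0.03,0,0,0,0]])

```text
time_s: 8.75
ee_pos: [0.4755, -0.0157, 0.2552]
tcp_rot: [-0.123, 0.695, 0.122, 0.698]
wrist_force: [0.2, 0.8, -0.2]
finger_gap: 0.0701
```

Call:
carry_out(increments=[[0,-0.035,0,0,0,0],[0,-0.035,0,0,0,0],[0,-0.035,0,0,0,0],[0,-0.035,0,0,0,0],[0,-0.035,0,0,0,0]])

```text
time_s: 9.17
ee_pos: [0.5333, -0.1824, 0.2524]
tcp_rot: [-0.121, 0.697, 0.121, 0.697]
wrist_force: [1.3, 0.1, 0.9]
finger_gap: 0.0699
```

Call:
carry_out(increments=[[0,-0.015,0,0,0,0],[0,0,0,0,0,0],[0,0,0,0,0,0],[0,0,0,0,0,0]])

```text
time_s: 9.5
ee_pos: [0.5376, -0.1936, 0.2521]
tcp_rot: [-0.121, 0.697, 0.122, 0.696]
wrist_force: [0.1, 0.8, 0.0]
finger_gap: 0.0701
```

```bash
python3 - <<'E'
from h import *
inc((.5,-.2,.25),19.5); w,c=snap('wrist','w6')
cv2.imwrite('pics/v10.png',cv2.resize(w,(800,600),interpolation=2)[...,::-1])
E
```

```text
pos [ 0.5376 -0.1936  0.2521] t 9.5 gap 0.0701 F [0.1 0.8 0. ] shift mm [  2.1   6.7 -37.6]
tool x [-0.001  0.001 -1.   ] y [-0.338  0.941  0.001] z [ 0.941  0.338 -0.001]
rotvec deg [ 0.24 -0.03 -0.08]
```

View pics/v10.png

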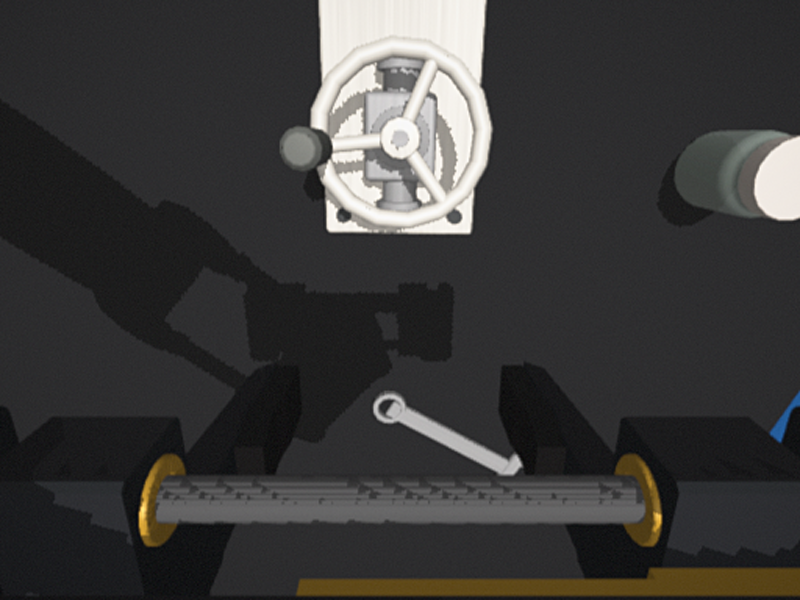

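The wheel rim spans columns 312–491 and rows 37–228, with its hub at about (400,137). The handle's top disc is at about (301,148).

```bash
python3 - <<'E'
from h import *
w,c=load('w6'); s=.64
f=lambda x,y:((x+.5)*s-.5,(y+.5)*s-.5)
P=np.array([onz(c,f(*q),.097)[:2] for q in [(312,135),(491,130),(402,37),(396,228),(335,70),(465,70)]])
A=np.c_[2*P,np.ones(6)]; x=np.linalg.lstsq(A,(P**2).sum(1),rcond=None)[0]; print('centre',x[:2],'r',np.sqrt(x[2]+x[:2]@x[:2]))
C=x[:2]
h=onz(c,f(301,148),.156); print('handle',h,'hubtop?',onz(c,f(400,137),.1),'dist',np.linalg.norm(h[:2]-C))
Cp=np.array([.5101,-.1152])
for cc in (C,Cp): print(np.linalg.norm(h[:2]-cc),np.degrees(np.arctan2(*(h[:2]-cc)[::-1])))
print('top disc diameter',np.linalg.norm(onz(c,f(280,148),.156)-onz(c,f(323,148),.156)))
inc(np.r_[h[:2],.20],19.5)
# clip check crop
a,ca=snap('scene','s6'); p=proj(ca,(.4555,.0405,.09)).astype(int); x0,y0=p-[40,60]
cv2.imwrite('pics/v11.png',cv2.resize(a[y0:y0+100,x0:x0+80],(480,600),interpolation=2)[...,::-1])
E
```

```text
centre [ 0.508967   -0.11618559] r 0.054272396713663955
handle [ 0.46387264 -0.1364276   0.156     ] hubtop? [ 0.50797119 -0.11524891  0.1       ] dist 0.049429140222872724
0.049429140222872724 -155.82558446649236
0.05086825627135143 -155.33541072816286
top disc diameter 0.02112469204594066
pos [ 0.5376 -0.1933  0.2523] t 9.55 gap 0.0704 F [0.  0.2 0.7] shift mm [ 52.4  78.5 -50.1]
tool x [-0.001  0.001 -1.   ] y [-0.338  0.941  0.001] z [ 0.941  0.338 -0.   ]
rotvec deg [ 0.28 -0.02 -0.06]
```

View pics/v11.png

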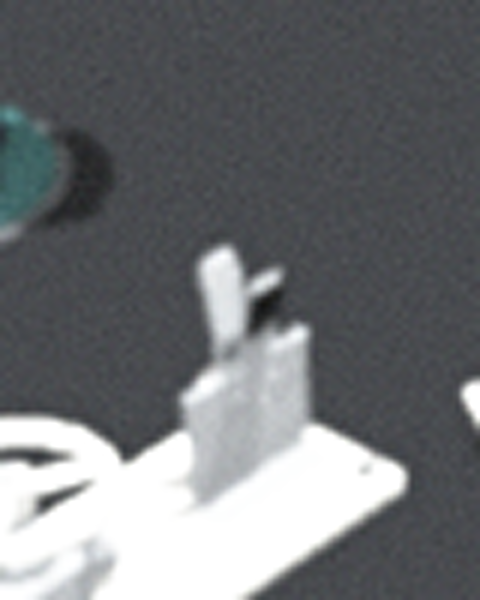

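The clip stays upright on the plate. Next I grip the handle.

Call:
carry_out(increments=[[0.01,0.026,-0.0167,0.3,0,0],[0.01,0.026,-0.0167,0,0,0],[0.01,0.0265,-0.0167,0,0,0],[0,0,0,0,0,0],[0,0,0,0,0,0]])

```text
time_s: 10.02
ee_pos: [0.4627, -0.1354, 0.2215]
tcp_rot: [-0.12, 0.697, 0.121, 0.696]
wrist_force: [0.0, 0.1, 0.0]
finger_gap: 0.0701
```

```bash
python3 - <<'E'
from h import *
inc((.4639,-.1364,.121),19.5)
ph=-155.6-19.5
for st,n in((12,6),(5,4)):
  print(st); 
  for i in range(n):
    a=np.radians(ph-i*st); b=np.radians(ph-(i+1)*st); print('y %.4f z %.4f'%(.05*(np.sin(b)-np.sin(a)),.05*(np.cos(b)-np.cos(a))))
E
```

```text
pos [ 0.4627 -0.1354  0.2215] t 10.02 gap 0.0701 F [0.  0.1 0. ] shift mm [100.5  -1.4   0.9]
tool x [-0.001  0.001 -1.   ] y [-0.335  0.942  0.001] z [ 0.942  0.335 -0.001]
rotvec deg [ 0.07 -0.06 -0.06]
12
y 0.0105 z 0.0002
y 0.0102 z 0.0024
y 0.0095 z 0.0044
y 0.0083 z 0.0063
y 0.0068 z 0.0079
y 0.0051 z 0.0092
5
y 0.0044 z -0.0002
y 0.0044 z 0.0002
y 0.0043 z 0.0006
y 0.0043 z 0.0010
```

Call:
carry_out(increments=[[0.03,-0.001,0.001,0,0,0],[0.035,0,0,0,0,0],[0.025,0,0,0,0,0],[0.01,0,0,0,0,0],[0,0,0,0,0,0]])

```text
time_s: 10.43
ee_pos: [0.4651, -0.1376, 0.1205]
tcp_rot: [-0.119, 0.698, 0.12, 0.696]
wrist_force: [0.6, 0.2, 0.7]
finger_gap: 0.0698
```

Call:
carry_out(increments=[[0,0,0,0,0,0],[0,0,0,0,0,0],[0,0,0,0,0,0],[0,0,0,0,0,0],[0,0,0,0,0,0]], grip=0.0)

```text
time_s: 10.85
ee_pos: [0.4669, -0.1385, 0.1237]
tcp_rot: [-0.12, 0.696, 0.119, 0.698]
wrist_force: [0.0, -0.6, 0.1]
finger_gap: 0.0385
```

Call:
carry_out(increments=[[0,0,0,0,0,0],[0,0,0,0,0,0],[0,0,0,0,0,0],[0,0,0,0,0,0]])

```text
time_s: 11.18
ee_pos: [0.4651, -0.1385, 0.1227]
tcp_rot: [-0.12, 0.698, 0.119, 0.696]
wrist_force: [-5.0, -1.6, 5.1]
finger_gap: 0.0209
```

Call:
carry_out(increments=[[0,0.0105,0.0002,0,0,0],[0,0.0102,0.0024,0,0,0],[0,0.0095,0.0044,0,0,0],[0,0.0083,0.0063,0,0,0],[0,0,0,0,0,0]])

```text
time_s: 11.6
ee_pos: [0.4651, -0.0958, 0.1227]
tcp_rot: [-0.119, 0.697, 0.12, 0.697]
wrist_force: [-4.4, 3.9, 6.3]
finger_gap: 0.0209
```

```bash
cat >> h.py <<'E'
CEN=np.array([.5092,-.1158])
def ang(step=None,n=5):
    s=ctrl.read_state(); d=s['ee_pos'][:2]-CEN; T=R.from_quat(s['tcp_rot']).as_matrix(); r=np.linalg.norm(d)
    a=np.degrees(np.arctan2(d[1],d[0])); F=s['wrist_force']; t=np.array([-d[1],d[0]])/r
    print('t %.2f ang %.1f r %.4f z %.4f gap %.4f'%(s['time_s'],a,r,s['ee_pos'][2],s['finger_gap']),'F',F.round(1),'F_ccw %.1f F_out %.1f'%(F[:2]@t,F[:2]@d/r),'tilt',np.degrees(np.arccos(-T[2,0])).round(2))
    if step:
        p=s['ee_pos'][:2]; 
        for i in range(n):
            b=np.radians(a+step*(i+1)); q=CEN+.05*np.array([np.cos(b),np.sin(b)]); v=T.T@np.r_[q-p,0]; print('[0, %.4f, %.4f,0,0,0],'%(v[1],v[2]),end=' '); p=q
        print()
E
python3 -c "
from h import *
ang(-12); ang(-6)"
```

```text
t 11.60 ang 155.6 r 0.0484 z 0.1227 gap 0.0209 F [-4.4  3.9  6.3] F_ccw -1.7 F_out 5.6 tilt 0.12
[0, 0.0079, 0.0068,0,0,0], [0, 0.0049, 0.0092,0,0,0], [0, 0.0029, 0.0100,0,0,0], [0, 0.0008, 0.0104,0,0,0], [0, -0.0014, 0.0104,0,0,0], 
t 11.60 ang 155.6 r 0.0484 z 0.1227 gap 0.0209 F [-4.4  3.9  6.3] F_ccw -1.7 F_out 5.6 tilt 0.12
[0, 0.0047, 0.0027,0,0,0], [0, 0.0032, 0.0042,0,0,0], [0, 0.0027, 0.0045,0,0,0], [0, 0.0022, 0.0047,0,0,0], [0, 0.0017, 0.0049,0,0,0],
```

Call:
carry_out(increments=[[0,0.0079,0.0065,0,0,0],[0,0.0049,0.0092,0,0,0],[0,0.0018,0.004,0,0,0],[0,0.0012,0.0042,0,0,0],[0,0,0,0,0,0]])

```text
time_s: 12.02
ee_pos: [0.4844, -0.0742, 0.1228]
tcp_rot: [-0.12, 0.696, 0.119, 0.698]
wrist_force: [2.4, -0.6, 1.0]
finger_gap: 0.0211
```

```bash
python3 -c "
from h import *
ang(-5)"
```

```text
t 12.02 ang 120.8 r 0.0484 z 0.1228 gap 0.0211 F [ 2.4 -0.6  1. ] F_ccw -1.7 F_out -1.8 tilt 0.11
[0, 0.0022, 0.0040,0,0,0], [0, 0.0003, 0.0044,0,0,0], [0, -0.0001, 0.0044,0,0,0], [0, -0.0005, 0.0043,0,0,0], [0, -0.0008, 0.0043,0,0,0],
```

Call:
carry_out(increments=[[0,0.0014,0.0042,0,0,0],[0,0.0003,0.0044,0,0,0],[0,-0.0001,0.0044,0,0,0],[0,-0.0005,0.0043,0,0,0],[0,-0.0008,0.0043,0,0,0]])

```text
time_s: 12.43
ee_pos: [0.5036, -0.0674, 0.1227]
tcp_rot: [-0.119, 0.697, 0.119, 0.697]
wrist_force: [-1.0, -5.2, 5.9]
finger_gap: 0.0212
```

```bash
python3 -c "
from h import *
ang(-6)"
```

```text
t 12.43 ang 96.6 r 0.0487 z 0.1227 gap 0.0212 F [-1.  -5.2  5.9] F_ccw 1.6 F_out -5.0 tilt 0.03
[0, -0.0002, 0.0053,0,0,0], [0, -0.0019, 0.0049,0,0,0], [0, -0.0024, 0.0046,0,0,0], [0, -0.0029, 0.0043,0,0,0], [0, -0.0034, 0.0040,0,0,0],
```

Call:
carry_out(increments=[[0,-0.0014,0.0053,0,0,0],[0,-0.0019,0.0049,0,0,0],[0,-0.0024,0.0046,0,0,0],[0,-0.0029,0.0043,0,0,0],[0,-0.0034,0.004,0,0,0]])

```text
time_s: 12.85
ee_pos: [0.5288, -0.0706, 0.1226]
tcp_rot: [-0.119, 0.697, 0.12, 0.696]
wrist_force: [-4.1, -3.3, 6.5]
finger_gap: 0.021
```

```bash
python3 -c "
from h import *
ang(-6)"
```

```text
t 12.85 ang 66.5 r 0.0493 z 0.1226 gap 0.0210 F [-4.1 -3.3  6.5] F_ccw 2.5 F_out -4.6 tilt 0.1
[0, -0.0032, 0.0041,0,0,0], [0, -0.0041, 0.0032,0,0,0], [0, -0.0044, 0.0028,0,0,0], [0, -0.0047, 0.0023,0,0,0], [0, -0.0049, 0.0018,0,0,0],
```

Call:
carry_out(increments=[[0,-0.0037,0.0036,0,0,0],[0,-0.0041,0.0032,0,0,0],[0,-0.0044,0.0028,0,0,0],[0,-0.0047,0.0023,0,0,0],[0,-0.0049,0.0018,0,0,0]])

```text
time_s: 13.27
ee_pos: [0.5491, -0.0857, 0.1227]
tcp_rot: [-0.118, 0.697, 0.12, 0.697]
wrist_force: [-2.8, 0.7, 7.5]
finger_gap: 0.0211
```

```bash
python3 -c "
from h import *
ang(-6)"
```

```text
t 13.27 ang 37.0 r 0.0500 z 0.1227 gap 0.0211 F [-2.8  0.7  7.5] F_ccw 2.2 F_out -1.8 tilt 0.15
[0, -0.0051, 0.0013,0,0,0], [0, -0.0052, 0.0008,0,0,0], [0, -0.0052, 0.0002,0,0,0], [0, -0.0052, -0.0003,0,0,0], [0, -0.0052, -0.0009,0,0,0],
```

Call:
carry_out(increments=[[0,-0.0051,0.0013,0,0,0],[0,-0.0052,0.0008,0,0,0],[0,-0.0052,0.0002,0,0,0],[0,-0.0052,-0.0003,0,0,0],[0,-0.0052,-0.0009,0,0,0]])

```text
time_s: 13.68
ee_pos: [0.5578, -0.1024, 0.1225]
tcp_rot: [-0.111, 0.698, 0.124, 0.697]
wrist_force: [-5.1, 38.5, 15.6]
finger_gap: 0.021
```

```bash
python3 -c "
from h import *
ang(-6)"
```

```text
t 13.68 ang 15.4 r 0.0504 z 0.1225 gap 0.0210 F [-5.1 38.5 15.6] F_ccw 38.4 F_out 5.3 tilt 1.01
[0, -0.0052, -0.0010,0,0,0], [0, -0.0051, -0.0012,0,0,0], [0, -0.0050, -0.0017,0,0,0], [0, -0.0048, -0.0022,0,0,0], [0, -0.0045, -0.0027,0,0,0],
```

The stop is reached (38 N tangential). I relax to a light press and read the angle.

Call:
carry_out(increments=[[0,0.0045,0.0008,0,0,0],[0,0,0,0,0,0],[0,0,0,0,0,0]])

```text
time_s: 13.93
ee_pos: [0.5577, -0.1016, 0.1226]
tcp_rot: [-0.116, 0.697, 0.122, 0.697]
wrist_force: [-3.4, 10.4, 8.6]
finger_gap: 0.021
```

```bash
python3 - <<'E'
from h import *
ang()
P=np.array([[.4651,-.0958],[.4844,-.0742],[.5036,-.0674],[.5288,-.0706],[.5491,-.0857],[.4651,-.1385]])
x=np.linalg.lstsq(np.c_[2*P,np.ones(6)],(P**2).sum(1),rcond=None)[0]; print(x[:2],np.sqrt(x[2]+x[:2]@x[:2]))
E
```

```text
t 13.93 ang 16.3 r 0.0506 z 0.1226 gap 0.0210 F [-3.4 10.4  8.6] F_ccw 11.0 F_out -0.4 tilt 0.47
[ 0.51021765 -0.11696925] 0.049940950095112076
```

```bash
sed -i 's/CEN=.*/CEN=np.array([.5102,-.1170])/' h.py; python3 - <<'E'
from h import *
ang(); T=R.from_quat(ctrl.read_state()['tcp_rot']).as_matrix(); print(np.degrees(np.arctan2(T[1,2],T[0,2])))
yaw=19.4
for i in range(15):
    a=np.radians(17+24*i-yaw); b=np.radians(17+24*(i+1)-yaw); k=.05
    print('[0, %.4f, %.4f, 0, 0, 0],'%(k*(np.sin(b)-np.sin(a)),k*(np.cos(b)-np.cos(a))),end=' ' if i%5<4 else '\n')
E
```

```text
t 13.93 ang 17.9 r 0.0500 z 0.1226 gap 0.0210 F [-3.4 10.4  8.6] F_ccw 11.0 F_out -0.0 tilt 0.47
19.356965682969033
[0, 0.0205, -0.0035, 0, 0, 0], [0, 0.0173, -0.0115, 0, 0, 0], [0, 0.0111, -0.0176, 0, 0, 0], [0, 0.0030, -0.0206, 0, 0, 0], [0, -0.0056, -0.0200, 0, 0, 0],
[0, -0.0133, -0.0160, 0, 0, 0], [0, -0.0186, -0.0092, 0, 0, 0], [0, -0.0208, -0.0009, 0, 0, 0], [0, -0.0193, 0.0077, 0, 0, 0], [0, -0.0145, 0.0149, 0, 0, 0],
[0, -0.0072, 0.0195, 0, 0, 0], [0, 0.0013, 0.0208, 0, 0, 0], [0, 0.0096, 0.0184, 0, 0, 0], [0, 0.0163, 0.0129, 0, 0, 0], [0, 0.0201, 0.0052, 0, 0, 0],
```

Call:
carry_out(increments=[[0,0.0205,-0.0035,0,0,0],[0,0.0173,-0.0115,0,0,0],[0,0.0111,-0.0176,0,0,0],[0,0.003,-0.0206,0,0,0],[0,-0.0056,-0.02,0,0,0]])

```text
time_s: 14.35
ee_pos: [0.4734, -0.0833, 0.1226]
tcp_rot: [-0.118, 0.696, 0.121, 0.698]
wrist_force: [5.6, -1.2, 3.4]
finger_gap: 0.0212
```

```bash
python3 -c "
from h import *
ang()"
```

```text
t 14.35 ang 137.5 r 0.0499 z 0.1226 gap 0.0212 F [ 5.6 -1.2  3.4] F_ccw -2.9 F_out -4.9 tilt 0.31
```

Tracking is good (137.5° against 137° commanded). I continue.

Call:
carry_out(increments=[[0,-0.0133,-0.016,0,0,0],[0,-0.0186,-0.0092,0,0,0],[0,-0.0208,-0.0009,0,0,0],[0,-0.0193,0.0077,0,0,0],[0,-0.0145,0.0149,0,0,0]])

```text
time_s: 14.77
ee_pos: [0.4999, -0.1671, 0.1225]
tcp_rot: [-0.115, 0.696, 0.121, 0.698]
wrist_force: [1.9, 19.7, 8.2]
finger_gap: 0.0207
```

Call:
carry_out(increments=[[0,-0.0072,0.0195,0,0,0],[0,0.0013,0.0208,0,0,0],[0,0.0096,0.0184,0,0,0],[0,0.0163,0.0129,0,0,0],[0,0.0201,0.0052,0,0,0]])

```text
time_s: 15.18
ee_pos: [0.5591, -0.1055, 0.1226]
tcp_rot: [-0.119, 0.697, 0.119, 0.697]
wrist_force: [-6.7, -4.1, 7.3]
finger_gap: 0.0211
```

```bash
python3 -c "
from h import *
ang()"
```

```text
t 15.18 ang 13.2 r 0.0502 z 0.1226 gap 0.0211 F [-6.7 -4.1  7.3] F_ccw -2.5 F_out -7.5 tilt 0.08
```

Call:
carry_out(increments=[[0,0,0,0,0,0],[0,0,0,0,0,0]])

```text
time_s: 15.35
ee_pos: [0.5584, -0.1038, 0.1226]
tcp_rot: [-0.119, 0.697, 0.121, 0.697]
wrist_force: [-1.0, 1.8, 6.6]
finger_gap: 0.0214
```

```bash
python3 -c "
from h import *
print(ctrl.read_state()['ee_pos'].round(4));ang(24,4)"
```

```text
[ 0.5584 -0.1038  0.1226]
t 15.35 ang 15.4 r 0.0500 z 0.1226 gap 0.0214 F [-1.   1.8  6.6] F_ccw 2.0 F_out -0.4 tilt 0.17
[0, 0.0206, -0.0029,0,0,0], [0, 0.0177, -0.0110,0,0,0], [0, 0.0117, -0.0172,0,0,0], [0, 0.0037, -0.0205,0,0,0],
```

Call:
carry_out(increments=[[0,0.0206,-0.0029,0,0,0],[0,0.0177,-0.011,0,0,0],[0,0.0117,-0.0172,0,0,0],[0,0,0,0,0,0],[0,0,0,0,0,0]])

```text
time_s: 15.77
ee_pos: [0.5113, -0.0674, 0.1226]
tcp_rot: [-0.118, 0.697, 0.12, 0.697]
wrist_force: [-1.6, 2.9, 5.8]
finger_gap: 0.0213
```

Call:
carry_out(increments=[[0,0.0037,-0.0205,0,0,0],[0,-0.0056,-0.02,0,0,0],[0,-0.0133,-0.016,0,0,0],[0,0,0,0,0,0],[0,0,0,0,0,0]])

```text
time_s: 16.18
ee_pos: [0.4627, -0.1024, 0.1226]
tcp_rot: [-0.118, 0.698, 0.12, 0.696]
wrist_force: [-5.5, -0.0, 8.3]
finger_gap: 0.0212
```

```bash
python3 -c "
from h import *
print(ctrl.read_state()['ee_pos'].round(4));ang(24,5)"
```

```text
[ 0.4627 -0.1024  0.1226]
t 16.18 ang 163.0 r 0.0497 z 0.1226 gap 0.0212 F [-5.5 -0.   8.3] F_ccw 1.6 F_out 5.3 tilt 0.17
[0, -0.0188, -0.0088,0,0,0], [0, -0.0208, -0.0001,0,0,0], [0, -0.0191, 0.0083,0,0,0], [0, -0.0140, 0.0154,0,0,0], [0, -0.0066, 0.0197,0,0,0],
```

Call:
carry_out(increments=[[0,-0.0188,-0.0086,0,0,0],[0,-0.0206,-0.0001,0,0,0],[0,-0.0191,0.0083,0,0,0],[0,0,0,0,0,0],[0,0,0,0,0,0]])

```text
time_s: 16.6
ee_pos: [0.4838, -0.1595, 0.1227]
tcp_rot: [-0.12, 0.697, 0.118, 0.697]
wrist_force: [-1.8, -7.8, 4.0]
finger_gap: 0.0211
```

Call:
carry_out(increments=[[0,-0.0135,0.0154,0,0,0],[0,-0.0066,0.0197,0,0,0],[0,0.0018,0.0207,0,0,0],[0,0,0,0,0,0],[0,0,0,0,0,0]])

```text
time_s: 17.02
ee_pos: [0.5435, -0.1548, 0.1227]
tcp_rot: [-0.118, 0.696, 0.12, 0.698]
wrist_force: [1.8, 1.6, 5.3]
finger_gap: 0.0208
```

```bash
python3 - <<'E'
from h import *
print(ctrl.read_state()['ee_pos'].round(4));ang(12,5)
E
```

```text
[ 0.5435 -0.1548  0.1227]
t 17.02 ang -48.6 r 0.0503 z 0.1227 gap 0.0208 F [1.8 1.6 5.3] F_ccw 2.4 F_out -0.0 tilt 0.17
[0, 0.0052, 0.0091,0,0,0], [0, 0.0067, 0.0080,0,0,0], [0, 0.0082, 0.0064,0,0,0], [0, 0.0094, 0.0046,0,0,0], [0, 0.0101, 0.0025,0,0,0],
```

```bash
python3 - <<'E'
from h import *
P=np.array([[.5584,-.1038],[.5113,-.0674],[.4627,-.1024],[.4838,-.1595],[.5435,-.1548]])
x=np.linalg.lstsq(np.c_[2*P,np.ones(5)],(P**2).sum(1),rcond=None)[0]; C=x[:2];r=np.sqrt(x[2]+C@C); print(C,r,np.linalg.norm(P-C,axis=1))
d=np.array([.5577,-.1016])-C; print('stop ang',np.degrees(np.arctan2(d[1],d[0])),np.linalg.norm(d)); d=np.array([.5435,-.1548])-C; print(np.degrees(np.arctan2(d[1],d[0])))
E
```

```text
[ 0.51039051 -0.11732274] 0.049929381270957515 [0.04987761 0.04993103 0.04997072 0.04985956 0.05000783]
stop ang 18.383610228149568 0.04985371602208177
-48.54082836674742
```

Call:
carry_out(increments=[[0,0.0052,0.0091,0,0,0],[0,0.0067,0.008,0,0,0],[0,0.0082,0.0064,0,0,0],[0,0.0094,0.0046,0,0,0],[0,0.0101,0.0025,0,0,0]])

```text
time_s: 17.43
ee_pos: [0.5593, -0.1078, 0.1228]
tcp_rot: [-0.119, 0.696, 0.119, 0.698]
wrist_force: [4.0, -1.8, 1.3]
finger_gap: 0.0209
```

Call:
carry_out(increments=[[0,0,0,0,0,0],[0,0,0,0,0,0],[0,0,0,0,0,0]])

```text
time_s: 17.68
ee_pos: [0.5589, -0.1064, 0.1227]
tcp_rot: [-0.118, 0.696, 0.12, 0.698]
wrist_force: [6.1, 3.1, 2.8]
finger_gap: 0.021
```

```bash
sed -i 's/CEN=.*/CEN=np.array([.5104,-.1173])/' h.py; python3 - <<'E'
from h import *
ang(); b=np.radians(18.7); inc(np.r_[CEN+.0499*np.array([np.cos(b),np.sin(b)]),.1227],19.4)
E
```

```text
t 17.68 ang 12.6 r 0.0497 z 0.1227 gap 0.0210 F [6.1 3.1 2.8] F_ccw 1.7 F_out 6.6 tilt 0.25
pos [ 0.5589 -0.1064  0.1227] t 17.68 gap 0.021 F [6.1 3.1 2.8] shift mm [0.1 5.3 0.6]
tool x [ 0.003  0.003 -1.   ] y [-0.333  0.943  0.002] z [0.943 0.333 0.004]
rotvec deg [ 0.03  0.22 -0.11]
```

Call:
carry_out(increments=[[0,0.003,0.0003,0,0,0],[0,0.0023,0.0002,0,0,0],[0,0,0,0,0,0],[0,0,0,0,0,0],[0,0,0,0,0,0]])

```text
time_s: 18.1
ee_pos: [0.5577, -0.1021, 0.1227]
tcp_rot: [-0.119, 0.696, 0.12, 0.698]
wrist_force: [6.0, 1.4, 1.1]
finger_gap: 0.0208
```

```bash
python3 - <<'E'
from h import *
ang(); b=np.radians(18.7); inc(np.r_[CEN+.0499*np.array([np.cos(b),np.sin(b)]),.1227],19.4)
b,cb=load('top0'); 
a,ca=snap('scene','s9'); t,ct=snap('top','t9'); ang()
o=np.zeros((600,800,3),np.uint8); o[:,:400]=cv2.resize(a[120:300,130:250],(400,600)); o[:300,400:]=cv2.resize(t[60:360,60:460],(400,300)); o[300:,400:]=cv2.resize(a[120:320,110:376],(400,300)); cv2.imwrite('pics/v12.png',o[...,::-1])
E
```

```text
t 18.10 ang 17.8 r 0.0497 z 0.1227 gap 0.0208 F [6.  1.4 1.1] F_ccw -0.5 F_out 6.1 tilt 0.23
pos [ 0.5577 -0.1021  0.1227] t 18.1 gap 0.0208 F [6.  1.4 1.1] shift mm [0.  0.8 0.2]
tool x [ 0.003  0.002 -1.   ] y [-0.333  0.943  0.001] z [0.943 0.333 0.004]
rotvec deg [ 0.02  0.22 -0.04]
t 18.20 ang 17.8 r 0.0497 z 0.1227 gap 0.0210 F [5.6 0.5 0.6] F_ccw -1.2 F_out 5.5 tilt 0.23
```

View pics/v12.png

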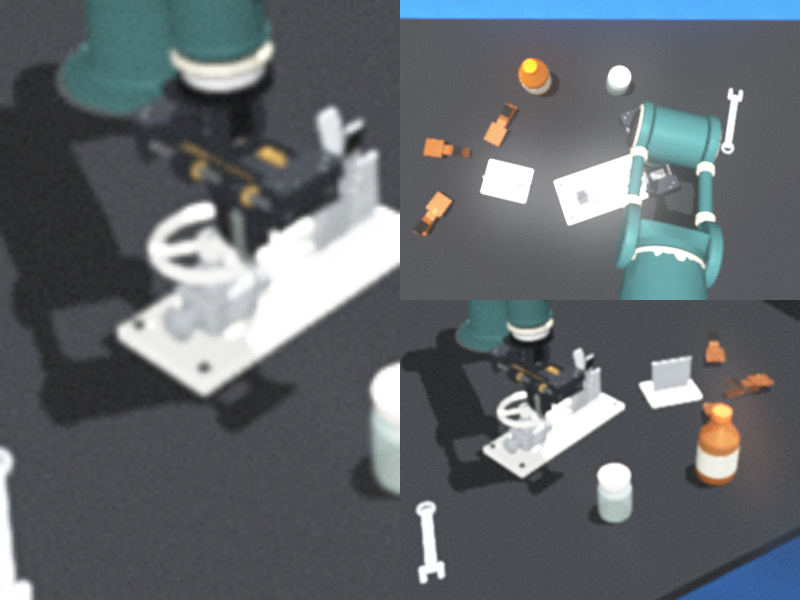

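The final view shows the clip on the plate, the handle in the gripper, and the bottle, jar and wrench where they were. I make one last 0.8 mm correction and hand in.

Call:
carry_out(increments=[[0,0.0007,0,0,0,0],[0,0,0,0,0,0],[0,0,0,0,0,0],[0,0,0,0,0,0]])

```text
time_s: 18.53
ee_pos: [0.5576, -0.1017, 0.1228]
tcp_rot: [-0.119, 0.696, 0.12, 0.698]
wrist_force: [6.4, 0.6, 0.1]
finger_gap: 0.0211
```

```bash
python3 -c "
from h import *
ang(); ctrl.job_done(); ang()"
```

```text
t 18.53 ang 18.3 r 0.0497 z 0.1228 gap 0.0211 F [6.4 0.6 0.1] F_ccw -1.5 F_out 6.3 tilt 0.23
the job is handed in; nothing more can be done
the job is handed in; nothing more can be done
```

The job is handed in at 18.5 s. The tag clip is on the plate beside the valve. The valve was closed to its stop, backed off two full turns, and its handle is still in the gripper.

- **Clip:** I squeezed the steel clip off the stand and set it at the middle of the plate's top edge, about 21 mm deep. It stayed upright after release and again in the last picture.
- **Valve:** I turned it clockwise until the force at the handle rose to 38 N at the stop, then relaxed to a light press and went back anticlockwise. The handle finished at 18.3°. The stop read 18.4° under the light press, and I put it at about 18.7° unloaded, so the two turns should be right to within about 0.5°.
- **Bystanders:** the bottle, jar and wrench appear in their original places in the last pictures, judged by eye only.
- **Forces:** one reading of about 20 N appeared at the handle during the backing-off. A steady outward force of about 6 N remained on the grip at the end. No other check failed or disagreed.

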